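# Clamp an ink scraper in the filing jig

## Robot

A 6-joint arm with a two-finger parallel gripper is mounted at the origin on a cart in front of the work surface, level with it; the furniture and walls round the work are solid. World frame = base frame: x ahead of the robot, y to its left, z up, the work surface at z = 0. Lengths are in mm, angles in rad, forces in N, time in s.
With the tool pointing down it reaches from about 275 to 1000 mm from the base axis. Payload 8.4 kg.
Tool frame: the origin (TCP) lies between the finger pads; the fingertips stand 25 mm ahead of it and the grasp point (between the pads) lies 6 mm ahead of it; z points along the fingers, y is the line along which they close (so a half turn about z gives the same grasp; the last joint's range is limited). The gripper opens to 85 mm and grips with 20 to 120 N. Pads are 22 mm wide; open, the fingers measure 114 mm over their backs; the gripper's body (76 mm by 85 mm) begins 54 mm behind the grasp point. The pads swing forward as they close: fully open they stand 13 mm farther back than shut.
Start: joints at [1.231, 0.353, 1.633, -0, 1.155, -0.002], TCP at [207.131, 589.682, 256.281] pointing down, gripper open.
Joint ranges: [-2.63, 2.63], [-0.92, 2.1], [0.06, 2.66], [-1.3, 4.44], [0, 2.69], [-3.02, 3.02]. Speed limits (rad/s): [2.22, 2.22, 2.79, 3.14, 3.14, 3.14].

## Interface

Orientations are given as [roll, pitch, yaw] about the fixed x, y, z axes, in that order (R = Rz(yaw) Ry(pitch) Rx(roll)).
In Python, from rig import r, eyes, workorder gives the robot as it stands. The module is installed in compiled form; this text tells all that it offers.
- The arm moves only by the tool step_arm, never from a script. Its argument "moves" is a list of rows, each an object of numbers: "tx", "ty", "tz": the shift along the tool's x, y, z scaled (see below); "ax", "ay", "az": the turn, a rotation vector about the tool's x, y, z scaled (see below). In form: [{"tx": .., "ty": .., "tz": .., "ax": .., "ay": .., "az": ..}, ...]. A call has 1 to 5 rows; each row shifts and turns the commanded pose from where the row before left it, along the tool's axes as they then stand; what a row does not reach is not made up. The controller multiplies each number of a shift by 25 mm and each number of a turn by 90 degrees. A row lasts 1/8 s, in which the tool goes at most 62.5 mm and 10.7 degrees, less where a joint would pass 70% of its speed; a pose out of reach is approached as far as the arm can. A call with a number of a shift or a turn outside -1 to 1 is refused whole. A call with a gripper value outside its range is refused whole. "gripper" is the opening, from 0 (shut) to 1 (fully open), set as the call begins (left out, the last holds). The fingers move at their own pace and stop on an object; "newtons" is the grip in N (left out, the last holds). Time passes only in rows, so rows that do not move let the fingers close. It gives the time, the measured TCP pose, the force, the opening and the grip force at its end, in the units of the state.
- r.sense(): the state, without advancing time (a new reading comes with each control period).
- eyes.grab_frame(name): name is "scene" or "top" or "wrist"; returns (picture, depth): 480x640x3 uint8, red, green, blue; 480x640 float32, mm along the optical axis (not along the pixel's ray), 0 where there is no reading.
- eyes.camera_info(name): a dict with "intrinsics" (3x3 intrinsics, pixels), "cam_to_world" (4x4, takes a point from camera to world coordinates). Camera axes: x right, y up, looking along -z (the intrinsics and any distortion apply to the point x, -y, -z); pixel columns grow to the right and rows downward; lengths in mm; the calibration is good to about 2 mm. A picture is of the moment at which its call begins: read the wrist's pose just before it. camera_info takes no time and is no camera call; for the wrist camera it gives the pose at the moment of the call.
- workorder.sign_off(): hands the job in; it is judged then, once.
The state is a dict: "clock": time; "qpos": joint angles; "qvel": joint speeds; "joint_efforts": joint torques, N m; "eef_pos": TCP position; "tcp_rot": TCP orientation; "contact_force": force on the tool from outside, world axes, zero at the start; "wrist_torque": the same for the moment, N m; "opening": opening from 0.0 (shut) to 1.0 (fully open); "grasp_force": force on a finger pad.
Only numpy, scipy, OpenCV 4.12 (cv2) and the standard library are available. Lean on these libraries where they do the work, as an engineer would, in place of code of your own. Each camera call takes 0.05 s, during which the arm holds its last target. There are 200 camera calls.

## Task

The steel edge of the ink scraper is due for filing, so load the scraper into the filing jig: swing the red handle of the toggle clamp outward as far as it goes to open it, then set the scraper, steel edge up, wooden back down, fully home in the jig's slot, between the end stops. Then swing the red handle back over centre to its stop, so that the rubber tip clamps the end of the scraper's wooden back, and let go. Do not shift the ink tin, the rubbing pad or the file.

Things in the scene. Friction and masses are not known exactly. Their poses are not given: they have to be found in the camera images.
- scraper: loose ink scraper, 0.17 kg, standing edge up: flat pale wooden back 20 x 150 x 34 mm (x, y, z), steel blade 3 mm thick, 100 mm long in its middle, 20 mm up out of it (54 mm high in all). The 25 mm wooden ears at both ends carry no blade. Origin: centre of the underside; y along its length, x through its thickness, z up to the steel edge. Same both ways round.
- jig: filing jig fixed to the table; origin under the slot's centre, on the table; y along the slot towards the toggle clamp, z up. Plywood base 15 mm thick, x +-52, y -98 to +178 mm. Wooden cheeks 18 mm thick rise to z = 45 at y = -58 to -34 and +34 to +58 mm, leaving room for fingers between the pairs. Small end stops, z = 40, at y = -79 and +79. The clamp stands at y = 109 to 173 mm.
- slot_floor (a point): centre of the slot's floor, 23 mm above the table, axes as the jig's. The slot is 23 mm wide between the cheeks, which rise 22 mm above the floor and are rounded at the mouth (6 mm radius). The end stops leave 4 mm at each end of the scraper; finger room in the middle goes 8 mm below the floor beside it.
- clamp_handle (a joint): angle of the clamp's red handle, rad: 0 = clamped, upright, at its stop; grows as it swings outward (jig's +y, away from the slot) to 1.2 = wide open at its stop, 69 degrees from upright. It stays where left. Dead centre is at 0.07; just before it the sprung tip resists by a few newtons. It drives the clamping arm: down at 0, raised at 1.2; below 1.1 the arm is in the way over the slot's +y end.
- handle_grip (a point): grip point in the red handle's sleeve, 90 mm from its pivot and 24 mm from its free end. The sleeve is 16 mm wide along the jig's x, 15 mm thick, 64 mm long (50 to 114 mm from the pivot). Pinched across its 16 mm it can turn between the fingers. z axis along the handle to its free end, x axis = the jig's x = hinge line.
- handle_pivot (a point): point on the handle's hinge line in the jig's middle plane, at y = 139 mm, z = 39 mm in the jig's frame; the handle turns about it in the jig's y-z plane. Steel brackets round it reach x = +-13 mm and z = 88 mm.
- clamp_arm: steel clamping arm, 19 mm wide, 74 mm long; origin on its hinge line at y = 134, z = 70 mm in the jig's frame. Its sprung black rubber tip, 15 mm wide, presses the scraper's wooden ear from above at y = +66 mm when the handle is at 0. Raised (handle at 1.2), its top reaches z = 155 mm: pass above it.
- ink_tin: bystander: blue-labelled round ink tin, 60 mm wide, 38 mm high; origin at the centre of its underside
- rubbing_pad: bystander: turned wooden rubbing pad (baren), 68 mm wide, 44 mm high with its knob; origin at the centre of its underside
- file: bystander: flat file with a wooden handle, 250 mm long, 25 mm wide and high, lying beyond the jig; origin under its middle, blade towards its +y
There are look-alikes about, which are no part of the job. Of the things like the scraper, leave any that is pink or yellow; of the rest the larger one is meant.

How it is judged:
By the outcome, as a careful person would: the job done as asked, in the order asked, and still so for the second after the job is handed in, with the robot touching nothing.
It also fails if it takes over 72 s, if anything falls off the work surface, if the arm or the gripper's body presses on something with over 40 N, if the wrist force passes 120 N, or if a joint passes its speed limit or range.

## Working session

There is one attempt and no reset: what is moved stays moved. The work goes in short steps, Python scripts to look and compute and a tool call to move; the robot and the scene stay as the last step left them, time stands still between calls to the robot, and variables do not carry over. Pictures are saved under pics/ and viewed, at most 10 in all, crops included, and the job is handed in when it is done.

Besides the shell and the picture viewer there is one more tool, called after "Call:" by a JSON object that holds its "method" and its "body". step_arm: Moves the arm, as the interface text tells. Its arguments: {"type":"object","properties":{"moves":{"type":"array","items":{"type":"object","properties":{"tx":{"type":"number"},"ty":{"type":"number"},"tz":{"type":"number"},"ax":{"type":"number"},"ay":{"type":"number"},"az":{"type":"number"}}}},"gripper":{"type":"number"},"newtons":{"type":"number"}},"required":["moves"]}

```bash
mkdir -p pics
cat > h.py <<'E'
import numpy as np, cv2, json
from rig import r, eyes, workorder
from scipy.spatial.transform import Rotation as R
def snap(n):
    ci=eyes.camera_info(n); p,d=eyes.grab_frame(n)
    np.savez(f'last_{n}.npz',p=p,d=d,K=ci['intrinsics'],T=ci['cam_to_world']); return p,d
def load(n):
    f=np.load(f'last_{n}.npz'); return f['p'],f['d'],f['K'],f['T']
def world(n,u,v,dep=None):
    p,d,K,T=load(n)
    if dep is None:
        w=d[int(v)-1:int(v)+2,int(u)-1:int(u)+2]; w=w[w>0]; dep=np.median(w) if len(w) else np.nan
    x=(u-K[0,2])/K[0,0]*dep; y=(v-K[1,2])/K[1,1]*dep
    return (T@[x,-y,-dep,1])[:3]
def cloud(n):
    p,d,K,T=load(n); v,u=np.mgrid[:480,:640]
    x=(u-K[0,2])/K[0,0]*d; y=(v-K[1,2])/K[1,1]*d
    return np.stack([x,-y,-d],-1)@T[:3,:3].T+T[:3,3]
E
python3 - <<'E'
from h import *
print(eyes.camera_info('top')); print({k:v for k,v in eyes.camera_info('scene').items()})
s=r.sense(); print(s['tcp_rot'],s['eef_pos'],s['contact_force'],s['opening'])
for n in('top','scene'):
    p,d=snap(n); cv2.imwrite(f'pics/{n}0.png',p[...,::-1])
E
```

```text
{'intrinsics': array([[440.28399935,   0.        , 316.01416293],
       [  0.        , 440.28399935, 248.58044662],
       [  0.        ,   0.        ,   1.        ]]), 'cam_to_world': array([[ 2.39527782e-02,  9.86146206e-01, -1.64139956e-01,
         3.26504176e+02],
       [-9.99711089e-01,  2.32990918e-02, -5.90683089e-03,
        -1.04782415e+02],
       [-2.00068697e-03,  1.64234019e-01,  9.86419375e-01,
         1.51929987e+03],
       [ 0.00000000e+00,  0.00000000e+00,  0.00000000e+00,
         1.00000000e+00]])}
{'intrinsics': array([[485.58461422,   0.        , 324.82234881],
       [  0.        , 485.58461422, 244.10657769],
       [  0.        ,   0.        ,   1.        ]]), 'cam_to_world': array([[ 4.89831542e-01,  3.69642195e-01, -7.89575650e-01,
        -4.28031933e+02],
       [-8.71579028e-01,  2.28791214e-01, -4.33594948e-01,
        -6.32236866e+02],
       [ 2.03729833e-02,  9.00566060e-01,  4.34241539e-01,
         6.31167620e+02],
       [ 0.00000000e+00,  0.00000000e+00,  0.00000000e+00,
         1.00000000e+00]])}
[-3.14021256e+00 -1.68001298e-05  2.80383444e+00] [206.96126222 589.27917455 255.56241851] [-0.56640447 -0.45459654  0.58742911] 1.003837635463369
```

View pics/top0.png

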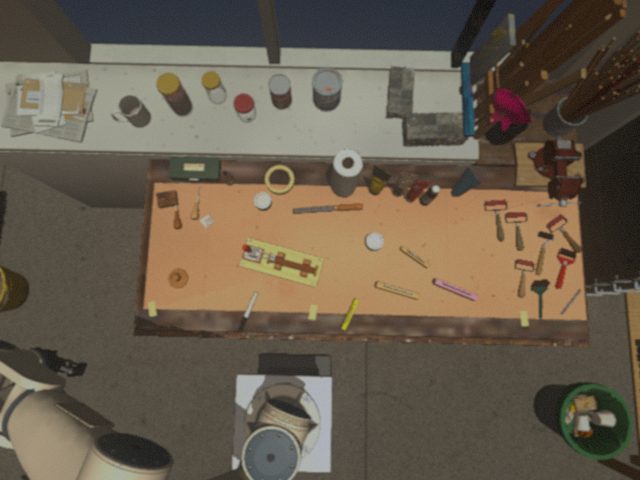

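View pics/scene0.png

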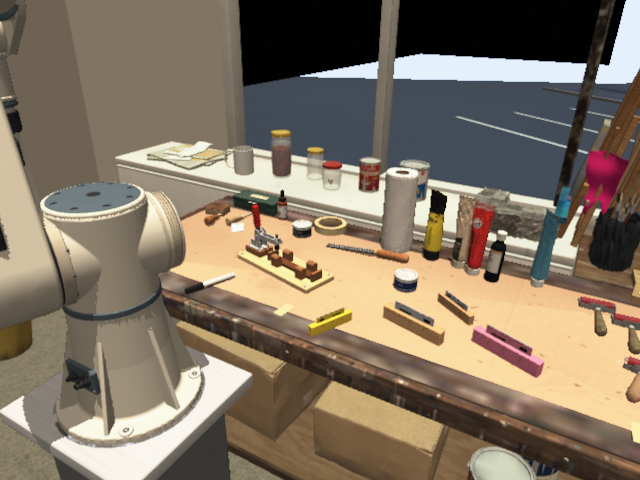

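Candidates (top picture): pale scraper (397,290), smaller pale one (414,257), yellow (350,314), pink (454,289). The choice is (397,290), the larger one that is neither pink nor yellow. The jig is at about (282,262), with its clamp at the left end (250,252) and the red handle upright.

Run:
```python
from h import *
for nm,u,v in [('scr',397,290),('scrL',377,285),('scrR',418,297),('small',414,257),('slot',293,263),('jigR',318,270),('clamp',252,252),('handle',246,248),('tin1',374,241),('tin2',262,201),('roll',346,170),('pad',178,278),('filetip',295,209),('filemid',330,209)]:
    print(nm,world('top',u,v).round(0))
p=load('scene')[0]; q=load('top')[0]
a=cv2.resize(p[290:350,370:470],(800,480),interpolation=2)
cv2.imwrite('pics/crop1.png',a[...,::-1])
s=r.sense()
ci=eyes.camera_info('wrist'); T=ci['cam_to_world']; M=np.eye(4); M[:3,:3]=R.from_euler('xyz',s['tcp_rot']).as_matrix(); M[:3,3]=s['eef_pos']
np.save('Ttc.npy',np.linalg.inv(M)@T); print((np.linalg.inv(M)@T).round(3),ci['intrinsics'])
```

```text
scr [ 439. -371.   37.]
scrL [ 454. -305.   30.]
scrR [ 417. -442.   32.]
small [ 554. -433.   24.]
slot [524. -18.  23.]
jigR [ 502. -104.   18.]
clamp [550. 116.  78.]
handle [551. 125. 147.]
tin1 [ 605. -294.   35.]
tin2 [736.  96.  37.]
roll [ 787. -183.  230.]
pad [461. 367.  38.]
filetip [718. -18.   6.]
filemid [ 719. -142.   13.]
[[ 0.00000e+00  9.57000e-01  2.90000e-01  7.33350e+01]
 [ 1.00000e+00 -0.00000e+00  1.00000e-03 -2.90000e-01]
 [ 1.00000e-03  2.90000e-01 -9.57000e-01 -1.17382e+02]
 [ 0.00000e+00  0.00000e+00  0.00000e+00  1.00000e+00]] [[357.14381371   0.         320.5069708 ]
 [  0.         357.14381371 235.57914685]
 [  0.           0.           1.        ]]
```

View pics/crop1.png

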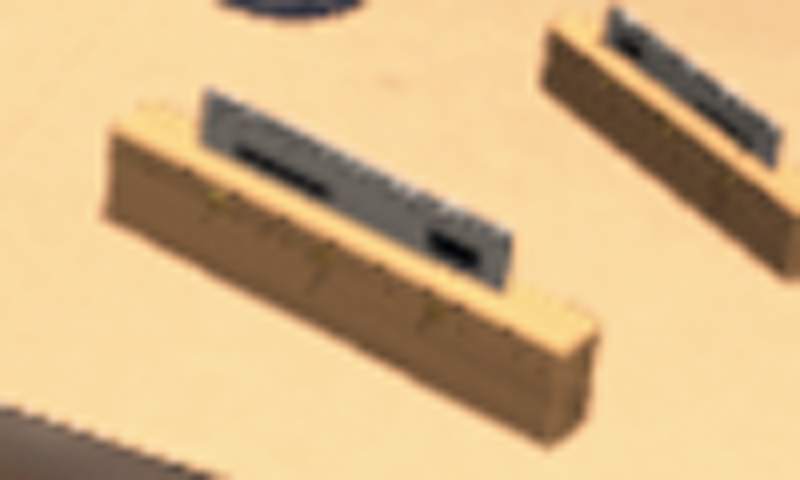

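The crop confirms the larger, plain wooden scraper, edge up, at scene (413,321). Next I move the wrist camera over the jig.

Call:
{"method": "step_arm", "body": {"moves": [{"tx": -0.97,"ty": -0.78},{"tx": -0.97,"ty": -0.78},{"tx": -0.97,"ty": -0.78},{"tx": -0.97,"ty": -0.78},{"tx": -0.97,"ty": -0.78}], "gripper": 0.5}}

```text
schema error: expected keys tx, ty, tz, ax, ay, az
```

Call:
{"method": "step_arm", "body": {"moves": [{"tx": -0.97,"ty": -0.78},{"tx": -0.97,"ty": -0.78},{"tx": -0.97,"ty": -0.78},{"tx": -0.97,"ty": -0.78},{"tx": -0.97,"ty": -0.78}]}}

```text
schema error: expected keys tx, ty, tz, ax, ay, az
```

Call:
{"method": "step_arm", "body": {"moves": [{"tx": -0.97,"ty": -0.78},{"tx": -0.97,"ty": -0.78},{"tx": -0.97,"ty": -0.78},{"tx": -0.97,"ty": -0.78},{"tx": -0.97,"ty": -0.78}]}}

```text
schema error: expected keys tx, ty, tz, ax, ay, az
```

Call:
{"method": "step_arm", "body": {"moves": [{"tx": -0.97,"ty": -0.78},{"tx": -0.97,"ty": -0.78},{"tx": -0.97,"ty": -0.78},{"tx": -0.97,"ty": -0.78},{"az": 0.115}]}}

```text
schema error: expected keys tx, ty, tz, ax, ay, az
```

Call:
{"method": "step_arm", "body": {"moves": [{"az": 0.115},{"az": 0.115},{"az": 0.115},{"az": 0.115},{"az": 0.115}]}}

```text
schema error: expected keys tx, ty, tz, ax, ay, az
```

Call:
{"method": "step_arm", "body": {"moves": [{"az": 0.115},{"az": 0.115},{"az": 0},{"az": 0}]}}

```text
schema error: expected keys tx, ty, tz, ax, ay, az
```

Call:
{"method": "step_arm", "body": {"moves": [{"tx": -0.97,"ty": -0.78,"tz": 0,"ax": 0,"ay": 0,"az": 0},{"tx": -0.97,"ty": -0.78,"tz": 0,"ax": 0,"ay": 0,"az": 0},{"tx": -0.97,"ty": -0.78,"tz": 0,"ax": 0,"ay": 0,"az": 0},{"tx": -0.97,"ty": -0.78,"tz": 0,"ax": 0,"ay": 0,"az": 0},{"tx": -0.97,"ty": -0.78,"tz": 0,"ax": 0,"ay": 0,"az": 0}], "gripper": 0.5}}

```text
clock: 0.72
eef_pos: [289.5, 456.4, 256.0]
tcp_rot: [-3.141, -0.0, 2.804]
contact_force: [-0.2, -0.2, 0.6]
opening: 0.502
grasp_force: 0.0
```

Call:
{"method": "step_arm", "body": {"moves": [{"tx": -0.97,"ty": -0.78,"tz": 0,"ax": 0,"ay": 0,"az": 0},{"tx": -0.97,"ty": -0.78,"tz": 0,"ax": 0,"ay": 0,"az": 0},{"tx": -0.97,"ty": -0.78,"tz": 0,"ax": 0,"ay": 0,"az": 0},{"tx": -0.97,"ty": -0.78,"tz": 0,"ax": 0,"ay": 0,"az": 0},{"tx": -0.97,"ty": -0.78,"tz": 0,"ax": 0,"ay": 0,"az": 0}]}}

```text
clock: 1.35
eef_pos: [371.6, 324.3, 256.1]
tcp_rot: [-3.141, -0.0, 2.804]
contact_force: [0.5, 0.0, -0.1]
opening: 0.501
grasp_force: 0.0
```

Call:
{"method": "step_arm", "body": {"moves": [{"tx": -0.97,"ty": -0.78,"tz": 0,"ax": 0,"ay": 0,"az": 0},{"tx": -0.97,"ty": -0.78,"tz": 0,"ax": 0,"ay": 0,"az": 0},{"tx": -0.97,"ty": -0.78,"tz": 0,"ax": 0,"ay": 0,"az": 0},{"tx": -0.97,"ty": -0.78,"tz": 0,"ax": 0,"ay": 0,"az": 0},{"tx": -0.97,"ty": -0.78,"tz": 0,"ax": 0,"ay": 0,"az": 0}]}}

```text
clock: 1.98
eef_pos: [453.7, 192.2, 256.1]
tcp_rot: [-3.141, -0.0, 2.804]
contact_force: [-0.1, 0.5, -0.2]
opening: 0.497
grasp_force: 0.0
```

Call:
{"method": "step_arm", "body": {"moves": [{"tx": -0.97,"ty": -0.78,"tz": 0,"ax": 0,"ay": 0,"az": 0},{"tx": -0.97,"ty": -0.78,"tz": 0,"ax": 0,"ay": 0,"az": 0},{"tx": -0.97,"ty": -0.78,"tz": 0,"ax": 0,"ay": 0,"az": 0},{"tx": -0.97,"ty": -0.78,"tz": 0,"ax": 0,"ay": 0,"az": 0},{"tx": 0,"ty": 0,"tz": 0,"ax": 0,"ay": 0,"az": 0.115}]}}

```text
clock: 2.6
eef_pos: [519.8, 85.8, 255.9]
tcp_rot: [-3.141, 0.0, 2.618]
contact_force: [-0.1, -0.3, -0.2]
opening: 0.5
grasp_force: 0.0
```

Call:
{"method": "step_arm", "body": {"moves": [{"tx": 0,"ty": 0,"tz": 0,"ax": 0,"ay": 0,"az": 0.115},{"tx": 0,"ty": 0,"tz": 0,"ax": 0,"ay": 0,"az": 0.115},{"tx": 0,"ty": 0,"tz": 0,"ax": 0,"ay": 0,"az": 0.115},{"tx": 0,"ty": 0,"tz": 0,"ax": 0,"ay": 0,"az": 0.115},{"tx": 0,"ty": 0,"tz": 0,"ax": 0,"ay": 0,"az": 0.115}]}}

```text
clock: 3.22
eef_pos: [518.8, 87.4, 256.0]
tcp_rot: [-3.141, 0.0, 1.714]
contact_force: [-0.1, -0.4, 0.3]
opening: 0.502
grasp_force: 0.0
```

Call:
{"method": "step_arm", "body": {"moves": [{"tx": 0,"ty": 0,"tz": 0,"ax": 0,"ay": 0,"az": 0.115},{"tx": 0,"ty": 0,"tz": 0,"ax": 0,"ay": 0,"az": 0.115},{"tx": 0,"ty": 0,"tz": 0,"ax": 0,"ay": 0,"az": 0},{"tx": 0,"ty": 0,"tz": 0,"ax": 0,"ay": 0,"az": 0}]}}

```text
clock: 3.72
eef_pos: [518.9, 87.4, 256.1]
tcp_rot: [-3.141, 0.0, 1.363]
contact_force: [0.2, 0.0, -0.4]
opening: 0.501
grasp_force: 0.0
```

Run:
```python
from h import *
p,d=snap('wrist'); cv2.imwrite('pics/w1.png',p[...,::-1]); s=r.sense();print(s['clock'],s['eef_pos'],s['tcp_rot'],s['qpos'])
```

```text
3.775 [518.99268896  87.4151498  256.18686656] [-3.14140359e+00  6.66691480e-05  1.36197103e+00] [1.64011964e-01 1.99799942e-01 1.84315409e+00 7.61264158e-06
 1.09883899e+00 3.72833806e-01]
```

View pics/w1.png

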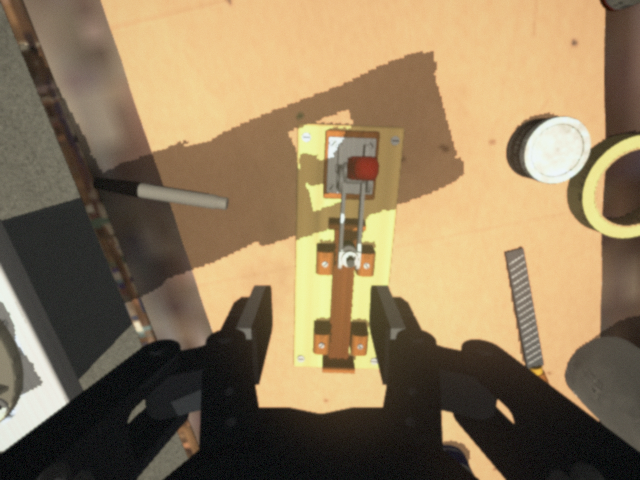

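Wrist view: the jig plate corners are at about (302,125), (403,130) and (296,367), the red handle top at (363,168), and the cheeks at (325,262), (367,262), (322,340), (361,340). I'll fit the plate from depth, and use the cheek tops and the handle as checks.

Run:
```python
from h import *
p,d,K,T=load('wrist'); C=cloud('wrist')
z=C[...,2]; roi=np.zeros(z.shape,bool); roi[110:385,280:420]=1
print('table z',np.median(z[300:340,440:480]), 'plate z',np.median(z[200:240,304:312]))
m=roi&(z>9)&(d>0); u8=m.astype(np.uint8); n,l,st,_=cv2.connectedComponentsWithStats(u8); k=1+np.argmax(st[1:,4]); m=l==k
# plate: use only points with z 9..21 for edges
pm=m&(z<21); xy=C[pm][:,:2].astype(np.float32)
(c,sz,a)=cv2.minAreaRect(xy); print('rect',c,sz,a)
# robust: rotate and percentiles
for yaw in [np.radians(a),np.radians(a-90)]:
    if abs(yaw)<0.7:
        J=np.array([[np.cos(yaw),np.sin(yaw)],[-np.sin(yaw),np.cos(yaw)]])
        q=xy@J.T
        # edges in x per y bin -> refine yaw
        ys=np.arange(q[:,1].min()+15,q[:,1].max()-15,6)
        lo=[];hi=[];yy=[]
        for y in ys:
            s=q[abs(q[:,1]-y)<3]
            if len(s)>8: lo.append(s[:,0].min());hi.append(s[:,0].max());yy.append(y)
        pl=np.polyfit(yy,lo,1);ph=np.polyfit(yy,hi,1); print('yaw',yaw,'slopes',pl,ph,'width',np.median(np.array(hi)-lo))
        print('y range',q[:,1].min(),q[:,1].max())
print('screws at z15');
def atz(u,v,zz):
    o=T[:3,3]; w=T[:3,:3]@[(u-K[0,2])/K[0,0],-(v-K[1,2])/K[1,1],-1]; return o+w*(zz-o[2])/w[2]
for u,v in[(307,133),(396,140),(301,357),(375,359)]: print(atz(u,v,15).round(1))
cheek=m&(z>40)&(z<50); cheek[:240]=0
print('cheek pts',cheek.sum()); np.set_printoptions(precision=1,suppress=True)
n,l,st,ce=cv2.connectedComponentsWithStats(cheek.astype(np.uint8))
for i in range(1,n):
    if st[i,4]>20: print(ce[i],st[i,4],np.median(C[l==i],0),C[l==i].min(0),C[l==i].max(0))
red=(p[...,0]>110)&(p[...,1]<50)&(p[...,2]<60)&roi
print('red',red.sum(),np.median(C[red],0),C[red].min(0),C[red].max(0))
top=red&(z>np.percentile(z[red],50)); print(C[red&(z>145)].mean(0))
cv2.imwrite('pics/w1c.png',cv2.resize(p[110:390,280:420],(420,840)[::1],interpolation=2)[:600,:,::-1])
```

```text
table z 0.4360333302402637 plate z 14.913789004856682
rect (530.063232421875, 21.495986938476562) (276.01531982421875, 104.23880767822266) 75.92609405517578
yaw -0.245635997353186 slopes [-8.91512848e-04  4.57499323e+02] [7.98595268e-02 5.42571325e+02] width 102.63337248407393
y range 11.740310190740939 287.7556091665209
screws at z15
[520.4 156.4  15. ]
[603.4 132.2  15. ]
[458.7 -88.3  15. ]
[ 543.1 -108.8   15. ]
cheek pts 1558
[324.4 262.4] 417 [511.7  33.4  44.4] [500.9  19.2  40.2] [522.2  46.   47.5]
[366.4 264.5] 379 [552.   22.5  44.5] [540.1   8.9  40. ] [562.3  35.7  47.9]
[320.9 342.9] 363 [489.4 -55.2  44.4] [478.5 -70.2  40. ] [499.9 -43.   47.9]
[359.  344.2] 355 [528.7 -65.2  44.5] [518.3 -81.   40. ] [540.3 -52.8  48.1]
red 2 [561.5 130.7 150.7] [560.9 127.8 149.9] [562.1 133.6 151.4]
[561.5 130.7 150.7]
```

```bash
cat >> h.py <<'E'
O=np.array([520.4,-16.9,0]); YAW=-0.247
JM=R.from_euler('z',YAW).as_matrix()
def jig(P): return (np.asarray(P)-O)@JM
def unj(P): return JM@np.asarray(P,float)+O
def delta(target,yaw=None):
    "mm shift along tool axes, as units; turn about z as units (yaw change at vertical)"
    s=r.sense(); M=R.from_euler('xyz',s['tcp_rot']).as_matrix()
    t=M.T@(np.asarray(target)-s['eef_pos']); print('shift mm',t.round(1),'units',(t/25).round(3), 'az units',None if yaw is None else round(-(yaw-s['tcp_rot'][2])/(np.pi/2),3))
E
python3 - <<'E'
from h import *
np.set_printoptions(precision=1,suppress=True)
p,d,K,T=load('wrist'); C=cloud('wrist'); f=p.astype(int)
red=(f[...,0]>2.2*f[...,1])&(f[...,0]>2.2*f[...,2])&(f[...,0]>70); red[:, :330]=0;red[:,395:]=0;red[:130]=0;red[210:]=0
J=jig(C[red]); print(red.sum(),J.min(0),np.median(J,0),J.max(0))
for a in range(100,160,10):
    s=J[(J[:,2]>a)&(J[:,2]<=a+10)]
    if len(s): print(a,len(s),s.mean(0),s.min(0),s.max(0))
delta(unj([0,139,160]),np.pi/2+YAW)
E
```

```text
338 [-29.1 145.  148.8] [  0.2 151.4 151.5] [  6.2 174.5 373.5]
140 21 [  1.  154.1 149.6] [ -5.5 145.  148.8] [  5.6 157.  150. ]
150 315 [  0.1 151.1 151.5] [ -6.  145.3 150. ] [  6.2 156.7 153.4]
shift mm [37.1 28.3 96.2] units [1.5 1.1 3.8] az units 0.024
```

Call:
{"method": "step_arm", "body": {"moves": [{"tx": 0,"ty": 0,"tz": 0,"ax": 0,"ay": 0,"az": 0.024},{"tx": 0.64,"ty": 0.36,"tz": 0,"ax": 0,"ay": 0,"az": 0},{"tx": 0.64,"ty": 0.36,"tz": 0,"ax": 0,"ay": 0,"az": 0},{"tx": 0.64,"ty": 0.36,"tz": 0.4,"ax": 0,"ay": 0,"az": 0},{"tx": 0,"ty": 0,"tz": 0.8,"ax": 0,"ay": 0,"az": 0}]}}

```text
clock: 4.4
eef_pos: [559.0, 129.1, 225.8]
tcp_rot: [3.14, -0.001, 1.323]
contact_force: [-0.5, 0.3, -0.3]
opening: 0.497
grasp_force: 0.0
```

Call:
{"method": "step_arm", "body": {"moves": [{"tx": 0,"ty": 0,"tz": 0.9,"ax": 0,"ay": 0,"az": 0},{"tx": 0,"ty": 0,"tz": 0.9,"ax": 0,"ay": 0,"az": 0},{"tx": 0,"ty": 0,"tz": 0.9,"ax": 0,"ay": 0,"az": 0},{"tx": 0,"ty": 0,"tz": 0.9,"ax": 0,"ay": 0,"az": 0},{"tx": 0,"ty": 0,"tz": 0,"ax": 0,"ay": 0,"az": 0}]}}

```text
clock: 5.03
eef_pos: [556.1, 127.7, 134.0]
tcp_rot: [-3.138, 0.002, 1.322]
contact_force: [-0.1, 0.8, 0.3]
opening: 0.498
grasp_force: 0.0
```

Run:
```python
from h import *
s=r.sense(); print(jig(s['eef_pos']),s['tcp_rot'],s['contact_force'],s['clock'])
```

```text
[ -0.70015786 148.90413153 133.97592188] [-3.13794699e+00  1.81112542e-03  1.32190830e+00] [-0.09545623  0.76336249  0.30408743] 5.025
```

Call:
{"method": "step_arm", "body": {"moves": [{"tx": 0,"ty": 0,"tz": 0,"ax": 0,"ay": 0,"az": 0},{"tx": 0,"ty": 0,"tz": 0,"ax": 0,"ay": 0,"az": 0},{"tx": 0,"ty": 0,"tz": 0,"ax": 0,"ay": 0,"az": 0},{"tx": 0,"ty": 0,"tz": 0,"ax": 0,"ay": 0,"az": 0}], "gripper": 0, "newtons": 25}}

```text
clock: 5.52
eef_pos: [556.5, 127.8, 137.0]
tcp_rot: [-3.141, -0.0, 1.321]
contact_force: [-4.1, 2.7, 1.4]
opening: 0.182
grasp_force: 27.6
```

Call:
{"method": "step_arm", "body": {"moves": [{"tx": 0.33,"ty": 0,"tz": 0.05,"ax": 0,"ay": 0,"az": 0},{"tx": 0.52,"ty": 0,"tz": 0.15,"ax": 0,"ay": 0,"az": 0}]}}

```text
clock: 5.78
eef_pos: [561.4, 147.5, 132.2]
tcp_rot: [-3.14, 0.001, 1.321]
contact_force: [-4.6, -2.6, 1.8]
opening: 0.187
grasp_force: 28.1
```

Pinched, and the handle is moving with little force.

Call:
{"method": "step_arm", "body": {"moves": [{"tx": 0.49,"ty": 0,"tz": 0.22,"ax": 0,"ay": 0,"az": 0},{"tx": 0.45,"ty": 0,"tz": 0.29,"ax": 0,"ay": 0,"az": 0},{"tx": 0.4,"ty": 0,"tz": 0.36,"ax": 0,"ay": 0,"az": 0},{"tx": 0.35,"ty": 0,"tz": 0.41,"ax": 0,"ay": 0,"az": 0}]}}

```text
clock: 6.28
eef_pos: [572.0, 189.7, 100.3]
tcp_rot: [-3.14, -0.0, 1.321]
contact_force: [-7.3, 1.3, 4.4]
opening: 0.18
grasp_force: 28.3
```

Call:
{"method": "step_arm", "body": {"moves": [{"tx": 0.25,"ty": 0,"tz": 0.4,"ax": 0,"ay": 0,"az": 0},{"tx": 0.18,"ty": 0,"tz": 0.39,"ax": 0,"ay": 0,"az": 0},{"tx": 0.03,"ty": 0,"tz": 0.1,"ax": 0,"ay": 0,"az": 0},{"tx": 0,"ty": 0,"tz": 0,"ax": 0,"ay": 0,"az": 0}]}}

```text
clock: 6.78
eef_pos: [575.0, 201.4, 77.9]
tcp_rot: [-3.14, -0.001, 1.321]
contact_force: [-6.2, 7.3, 3.5]
opening: 0.186
grasp_force: 27.7
```

Run:
```python
from h import *
s=r.sense(); j=jig(s['eef_pos']); print(j,s['contact_force'],s['clock'],'theta',np.arctan2(j[1]-139,j[2]-6-39),np.hypot(j[1]-139,j[2]-45))
```

```text
[ -0.44773891 225.02181179  77.94767735] [-6.19666028  7.33165473  3.52069241] 6.775 theta 1.205017053902646 92.11569652094653
```

Call:
{"method": "step_arm", "body": {"moves": [{"tx": 0.04,"ty": 0,"tz": 0.12,"ax": 0,"ay": 0,"az": 0},{"tx": 0.04,"ty": 0,"tz": 0.12,"ax": 0,"ay": 0,"az": 0},{"tx": 0,"ty": 0,"tz": 0,"ax": 0,"ay": 0,"az": 0}]}}

```text
clock: 7.15
eef_pos: [575.4, 203.2, 72.2]
tcp_rot: [-3.14, -0.001, 1.321]
contact_force: [-7.2, 6.6, 4.2]
opening: 0.186
grasp_force: 27.7
```

Call:
{"method": "step_arm", "body": {"moves": [{"tx": 0.03,"ty": 0,"tz": 0.12,"ax": 0,"ay": 0,"az": 0},{"tx": 0,"ty": 0,"tz": 0,"ax": 0,"ay": 0,"az": 0}]}}

```text
clock: 7.4
eef_pos: [575.6, 203.4, 71.4]
tcp_rot: [-3.14, -0.0, 1.321]
contact_force: [-15.0, 1.0, 29.1]
opening: 0.186
grasp_force: 31.3
```

Run:
```python
from h import *
p,d=snap('wrist'); q,_=snap('scene')
a=cv2.resize(q[190:300,215:345],(591,500),interpolation=2)
im=np.hstack([cv2.resize(p[:400,200:460],(325,500)),a[:,:470]]); cv2.imwrite('pics/c2.png',im[...,::-1])
s=r.sense(); print(jig(s['eef_pos']),s['contact_force'],s['joint_efforts'])
```

```text
[ -0.32535466 227.09724326  71.38301052] [-15.17572042   1.71664588  29.91807547] [ -3.53993855 -50.32452822 -25.77047288  -1.18319236  -4.47244182
   0.11745557]
```

View pics/c2.png

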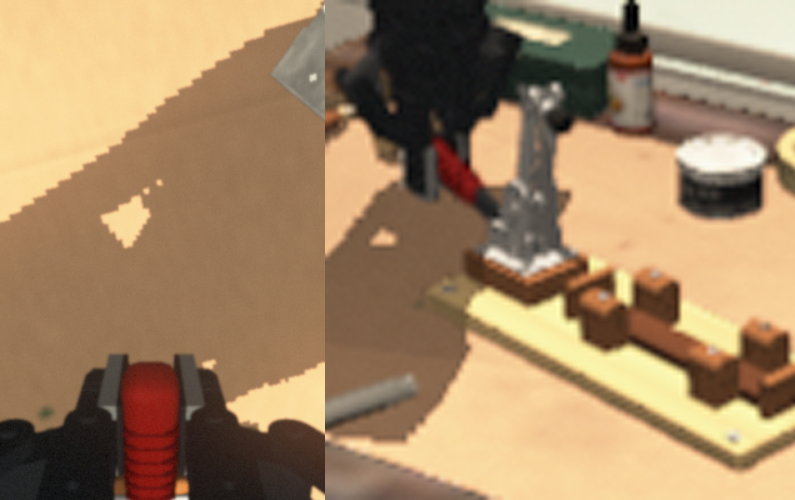

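Wrist and scene crops show the red handle swung out and pinched, and the clamp arm upright. The stop was felt at 29 N. I release, rise, and go over to the scraper.

Call:
{"method": "step_arm", "body": {"moves": [{"tx": 0,"ty": 0,"tz": -0.12,"ax": 0,"ay": 0,"az": 0},{"tx": 0,"ty": 0,"tz": 0,"ax": 0,"ay": 0,"az": 0},{"tx": 0,"ty": 0,"tz": 0,"ax": 0,"ay": 0,"az": 0},{"tx": 0,"ty": 0,"tz": 0,"ax": 0,"ay": 0,"az": 0}], "gripper": 0.5}}

```text
clock: 8.0
eef_pos: [576.3, 202.5, 70.8]
tcp_rot: [-3.141, 0.0, 1.321]
contact_force: [-0.6, -0.9, 0.7]
opening: 0.502
grasp_force: 0.0
```

Call:
{"method": "step_arm", "body": {"moves": [{"tx": 0,"ty": 0,"tz": -0.96,"ax": 0,"ay": 0,"az": 0},{"tx": 0,"ty": 0,"tz": -0.96,"ax": 0,"ay": 0,"az": 0},{"tx": 0,"ty": 0,"tz": -0.96,"ax": 0,"ay": 0,"az": 0},{"tx": 0,"ty": 0,"tz": -0.96,"ax": 0,"ay": 0,"az": 0},{"tx": 0,"ty": 0,"tz": -0.96,"ax": 0,"ay": 0,"az": 0}]}}

```text
clock: 8.62
eef_pos: [576.2, 202.5, 191.5]
tcp_rot: [-3.141, 0.0, 1.321]
contact_force: [-0.6, -0.1, -0.5]
opening: 0.502
grasp_force: 0.0
```

Call:
{"method": "step_arm", "body": {"moves": [{"tx": 0,"ty": 0,"tz": -0.96,"ax": 0,"ay": 0,"az": 0},{"tx": 0,"ty": 0,"tz": -0.96,"ax": 0,"ay": 0,"az": 0},{"tx": -0.985,"ty": 0,"tz": 0,"ax": 0,"ay": 0,"az": 0},{"tx": -0.985,"ty": 0,"tz": 0,"ax": 0,"ay": 0,"az": 0},{"tx": -0.985,"ty": 0,"tz": 0,"ax": 0,"ay": 0,"az": 0}]}}

```text
clock: 9.25
eef_pos: [556.7, 128.7, 237.8]
tcp_rot: [-3.14, 0.001, 1.32]
contact_force: [0.5, 0.2, 0.7]
opening: 0.499
grasp_force: 0.0
```

Call:
{"method": "step_arm", "body": {"moves": [{"tx": -0.985,"ty": 0,"tz": 0,"ax": 0,"ay": 0,"az": 0},{"tx": -0.985,"ty": 0,"tz": 0,"ax": 0,"ay": 0,"az": 0},{"tx": -0.985,"ty": 0,"tz": 0,"ax": 0,"ay": 0,"az": 0},{"tx": -0.985,"ty": 0,"tz": 0,"ax": 0,"ay": 0,"az": 0},{"tx": -0.985,"ty": 0,"tz": 0,"ax": 0,"ay": 0,"az": 0}]}}

```text
clock: 9.88
eef_pos: [526.3, 9.6, 238.2]
tcp_rot: [-3.14, 0.0, 1.32]
contact_force: [0.0, -0.5, 0.2]
opening: 0.498
grasp_force: 0.0
```

Call:
{"method": "step_arm", "body": {"moves": [{"tx": -0.985,"ty": 0,"tz": 0,"ax": 0,"ay": 0,"az": 0},{"tx": -0.985,"ty": 0,"tz": 0,"ax": 0,"ay": 0,"az": 0},{"tx": -0.985,"ty": 0,"tz": 0,"ax": 0,"ay": 0,"az": 0},{"tx": -0.985,"ty": 0,"tz": 0,"ax": 0,"ay": 0,"az": 0},{"tx": -0.985,"ty": 0,"tz": 0,"ax": 0,"ay": 0,"az": 0}]}}

```text
clock: 10.5
eef_pos: [495.6, -109.3, 238.3]
tcp_rot: [-3.14, 0.0, 1.32]
contact_force: [0.6, -0.2, 0.0]
opening: 0.502
grasp_force: 0.0
```

Call:
{"method": "step_arm", "body": {"moves": [{"tx": -0.985,"ty": 0,"tz": 0,"ax": 0,"ay": 0,"az": 0},{"tx": -0.985,"ty": 0,"tz": 0,"ax": 0,"ay": 0,"az": 0},{"tx": -0.985,"ty": 0,"tz": 0,"ax": 0,"ay": 0,"az": 0},{"tx": -0.985,"ty": 0,"tz": 0,"ax": 0,"ay": 0,"az": 0},{"tx": -0.985,"ty": 0,"tz": 0,"ax": 0,"ay": 0,"az": 0}]}}

```text
clock: 11.12
eef_pos: [464.9, -228.3, 238.3]
tcp_rot: [-3.14, -0.0, 1.32]
contact_force: [0.5, -0.1, 0.7]
opening: 0.503
grasp_force: 0.0
```

Call:
{"method": "step_arm", "body": {"moves": [{"tx": -0.985,"ty": 0,"tz": 0,"ax": 0,"ay": 0,"az": 0},{"tx": -0.985,"ty": 0,"tz": 0,"ax": 0,"ay": 0,"az": 0},{"tx": -0.985,"ty": 0,"tz": 0,"ax": 0,"ay": 0,"az": 0},{"tx": -0.985,"ty": 0,"tz": 0,"ax": 0,"ay": 0,"az": 0},{"tx": 0,"ty": 0,"tz": 0,"ax": 0,"ay": 0,"az": 0}]}}

```text
clock: 11.75
eef_pos: [440.6, -323.8, 238.3]
tcp_rot: [-3.14, -0.0, 1.318]
contact_force: [0.3, -0.7, -0.9]
opening: 0.5
grasp_force: 0.0
```

Run:
```python
from h import *
p,d=snap('wrist'); s=r.sense();print(s['clock'],s['eef_pos'],s['tcp_rot'],s['qpos'])
cv2.imwrite('pics/w2.png',p[...,::-1])
np.set_printoptions(precision=1,suppress=True)
C=cloud('wrist'); z=C[...,2]; m=(z>20)&(z<60)&(d>0)
print('table',np.median(z[(z>-8)&(z<8)]))
n,l,st,ce=cv2.connectedComponentsWithStats(m.astype(np.uint8))
for i in range(1,n):
    if st[i,4]>300:
        P=C[l==i]; w=P[(P[:,2]<42)]; print(ce[i],st[i,4],'rect wood',cv2.minAreaRect(w[:,:2].astype(np.float32)),'z med wood',np.median(w[:,2]),'zmax',np.percentile(P[:,2],98))
```

```text
11.8 [ 440.92784839 -322.88104978  238.33513947] [-3.14035151e+00 -6.48362317e-04  1.31858656e+00] [-6.34886107e-01  2.51099610e-01  1.81952621e+00  1.57134484e-04
  1.07236032e+00 -3.82751956e-01]
table 0.2209570649835655
[632.6  21.6] 617 rect wood ((728.5228271484375, -237.8733367919922), (12.952948570251465, 37.93394088745117), 2.1775460243225098) z med wood 22.279995411304526 zmax 24.746316524109478
[198.6 115.5] 2213 rect wood ((357.739013671875, -216.73480224609375), (15.05519962310791, 111.00865936279297), 65.39588928222656) z med wood 25.00953110376281 zmax 40.03335511901248
[498.1 132.4] 4399 rect wood ((606.9235229492188, -296.52593994140625), (60.0645751953125, 60.226722717285156), 2.019798755645752) z med wood 36.77204038627582 zmax 38.865187836271986
[334.5 253.2] 3040 rect wood ((441.4084167480469, -375.31036376953125), (148.6398468017578, 20.338863372802734), 74.83629608154297) z med wood 33.65484220759288 zmax 53.97004434584538
[462.3 284. ] 1888 rect wood ((558.4756469726562, -437.33209228515625), (111.59064483642578, 16.0151424407959), 55.45669174194336) z med wood 25.575566846202037 zmax 40.30547272230733
```

View pics/w2.png

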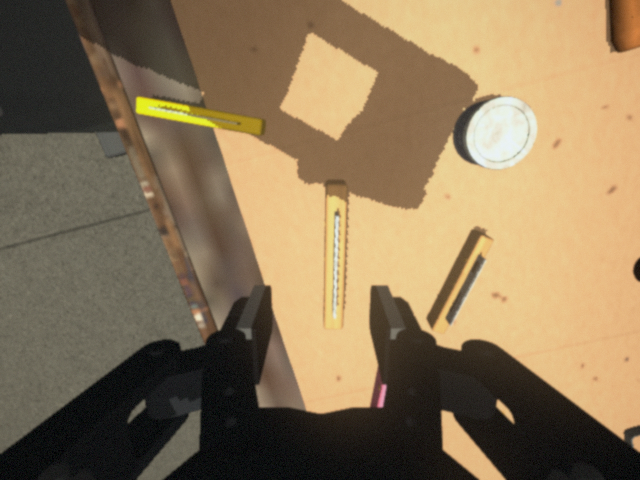

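Wrist view: our scraper runs from (336,182) to (334,328). The depth fit gives a centre of (441,-375), 149 x 20 mm, wood top 34, edge 54, which matches the text. I go down to grasp its middle.

Call:
{"method": "step_arm", "body": {"moves": [{"tx": 0,"ty": 0,"tz": 0,"ax": 0,"ay": 0,"az": 0.008},{"tx": -0.672,"ty": 0.19,"tz": 0,"ax": 0,"ay": 0,"az": 0},{"tx": -0.672,"ty": 0.19,"tz": 0,"ax": 0,"ay": 0,"az": 0},{"tx": -0.672,"ty": 0.19,"tz": 0.4,"ax": 0,"ay": 0,"az": 0},{"tx": 0,"ty": 0,"tz": 0.9,"ax": 0,"ay": 0,"az": 0}]}}

```text
clock: 12.42
eef_pos: [443.6, -377.2, 206.3]
tcp_rot: [3.14, 0.001, 1.307]
contact_force: [0.5, 0.9, 0.1]
opening: 0.504
grasp_force: 0.0
```

Call:
{"method": "step_arm", "body": {"moves": [{"tx": 0,"ty": 0,"tz": 1,"ax": 0,"ay": 0,"az": 0},{"tx": 0,"ty": 0,"tz": 1,"ax": 0,"ay": 0,"az": 0},{"tx": 0,"ty": 0,"tz": 0.7,"ax": 0,"ay": 0,"az": 0},{"tx": 0,"ty": 0,"tz": 0,"ax": 0,"ay": 0,"az": 0}]}}

```text
clock: 12.92
eef_pos: [442.3, -374.5, 137.4]
tcp_rot: [-3.139, -0.001, 1.308]
contact_force: [-0.5, -0.8, 0.9]
opening: 0.503
grasp_force: 0.0
```

Run:
```python
from h import *
delta([441.4,-375.3,30],1.306)
```

```text
shift mm [ -1.1  -0.4 107.4] units [-0.043 -0.016  4.297] az units 0.001
```

Call:
{"method": "step_arm", "body": {"moves": [{"tx": -0.04,"ty": -0.01,"tz": 1,"ax": 0,"ay": 0,"az": 0},{"tx": 0,"ty": 0,"tz": 1,"ax": 0,"ay": 0,"az": 0},{"tx": 0,"ty": 0,"tz": 1,"ax": 0,"ay": 0,"az": 0},{"tx": 0,"ty": 0,"tz": 0.8,"ax": 0,"ay": 0,"az": 0},{"tx": 0,"ty": 0,"tz": 0.5,"ax": 0,"ay": 0,"az": 0}]}}

```text
clock: 13.55
eef_pos: [442.9, -376.0, 31.4]
tcp_rot: [3.141, 0.0, 1.308]
contact_force: [-0.5, 1.1, 0.2]
opening: 0.498
grasp_force: 0.0
```

Call:
{"method": "step_arm", "body": {"moves": [{"tx": 0,"ty": 0,"tz": 0,"ax": 0,"ay": 0,"az": 0},{"tx": 0,"ty": 0,"tz": 0,"ax": 0,"ay": 0,"az": 0},{"tx": 0,"ty": 0,"tz": 0,"ax": 0,"ay": 0,"az": 0},{"tx": 0,"ty": 0,"tz": 0,"ax": 0,"ay": 0,"az": 0},{"tx": 0,"ty": 0,"tz": 0,"ax": 0,"ay": 0,"az": 0}], "gripper": 0, "newtons": 40}}

```text
clock: 14.18
eef_pos: [442.7, -375.7, 31.9]
tcp_rot: [3.141, 0.0, 1.308]
contact_force: [-1.1, 0.5, 2.5]
opening: 0.231
grasp_force: 41.5
```

Call:
{"method": "step_arm", "body": {"moves": [{"tx": 0,"ty": 0,"tz": -0.5,"ax": 0,"ay": 0,"az": 0},{"tx": 0,"ty": 0,"tz": -0.8,"ax": 0,"ay": 0,"az": 0},{"tx": 0,"ty": 0,"tz": -0.9,"ax": 0,"ay": 0,"az": 0},{"tx": 0,"ty": 0,"tz": -0.9,"ax": 0,"ay": 0,"az": 0},{"tx": 0,"ty": 0,"tz": -0.9,"ax": 0,"ay": 0,"az": 0}]}}

```text
clock: 14.8
eef_pos: [442.5, -375.6, 133.0]
tcp_rot: [3.141, 0.0, 1.308]
contact_force: [0.2, -0.1, -2.6]
opening: 0.226
grasp_force: 41.0
```

Call:
{"method": "step_arm", "body": {"moves": [{"tx": 0.5,"ty": -0.05,"tz": 0,"ax": 0,"ay": 0,"az": 0},{"tx": 0.98,"ty": -0.05,"tz": 0,"ax": 0,"ay": 0,"az": 0},{"tx": 0.98,"ty": -0.05,"tz": 0,"ax": 0,"ay": 0,"az": 0},{"tx": 0.98,"ty": -0.05,"tz": 0,"ax": 0,"ay": 0,"az": 0},{"tx": 0.98,"ty": -0.05,"tz": 0,"ax": 0,"ay": 0,"az": 0}]}}

```text
clock: 15.42
eef_pos: [464.6, -265.4, 130.7]
tcp_rot: [-3.14, -0.001, 1.309]
contact_force: [0.9, -0.3, -1.7]
opening: 0.226
grasp_force: 41.1
```

Call:
{"method": "step_arm", "body": {"moves": [{"tx": 0.98,"ty": -0.05,"tz": 0,"ax": 0,"ay": 0,"az": 0},{"tx": 0.98,"ty": -0.05,"tz": 0,"ax": 0,"ay": 0,"az": 0},{"tx": 0.98,"ty": -0.05,"tz": 0,"ax": 0,"ay": 0,"az": 0},{"tx": 0.98,"ty": -0.05,"tz": 0,"ax": 0,"ay": 0,"az": 0},{"tx": 0.98,"ty": -0.05,"tz": 0,"ax": 0,"ay": 0,"az": 0}]}}

```text
clock: 16.05
eef_pos: [490.2, -145.7, 130.7]
tcp_rot: [-3.14, -0.0, 1.309]
contact_force: [0.3, -0.5, -1.6]
opening: 0.223
grasp_force: 41.1
```

Call:
{"method": "step_arm", "body": {"moves": [{"tx": 0.98,"ty": -0.05,"tz": 0,"ax": 0,"ay": 0,"az": 0},{"tx": 0.98,"ty": -0.05,"tz": 0,"ax": 0,"ay": 0,"az": 0},{"tx": 0.98,"ty": -0.05,"tz": 0,"ax": 0,"ay": 0,"az": 0},{"tx": 0.98,"ty": -0.05,"tz": 0,"ax": 0,"ay": 0,"az": -0.01},{"tx": 0.4,"ty": 0,"tz": 0,"ax": 0,"ay": 0,"az": 0}]}}

```text
clock: 16.68
eef_pos: [513.3, -40.1, 130.9]
tcp_rot: [-3.14, 0.0, 1.325]
contact_force: [0.6, 0.2, -2.5]
opening: 0.226
grasp_force: 41.1
```

Call:
{"method": "step_arm", "body": {"moves": [{"tx": 0,"ty": 0,"tz": 0,"ax": 0,"ay": 0,"az": 0},{"tx": 0,"ty": 0,"tz": 0,"ax": 0,"ay": 0,"az": 0}]}}

```text
clock: 16.92
eef_pos: [513.6, -42.1, 131.3]
tcp_rot: [-3.141, 0.0, 1.324]
contact_force: [-0.8, -0.5, -2.8]
opening: 0.226
grasp_force: 41.1
```

Run:
```python
from h import *
p,d=snap('wrist'); s=r.sense();print(s['clock'],s['eef_pos'],jig(s['eef_pos']),s['tcp_rot'],s['contact_force'],s['opening'])
cv2.imwrite('pics/w3.png',p[...,::-1])
```

```text
16.975 [513.71060716 -42.28592662 131.41115783] [ -0.27961121 -26.25100121 131.41115783] [-3.14134944e+00  2.06155270e-04  1.32345918e+00] [ 0.10143328  0.70278049 -1.98308551] 0.22761716954230302
```

View pics/w3.png

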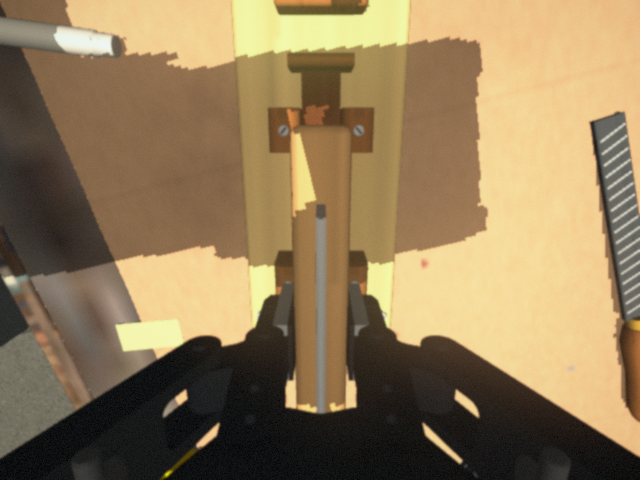

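Wrist view: the scraper is straight in the fingers (far end at (320,127)). Its axis at column 321 lines up with the mid-point of the cheek screws (283,130) and (359,130). Next I measure the end of the scraper and the slot finely.

Run:
```python
from h import *
np.set_printoptions(precision=1,suppress=True)
p,d,K,T=load('wrist'); J=jig(cloud('wrist')); s=r.sense(); t=jig(s['eef_pos'])
z=J[...,2]
roi=np.zeros(z.shape,bool); roi[100:300,280:365]=1
w=roi&(z>120)&(z<145); W=J[w]
m=roi&(z>105)&(z<150); P=J[m]
top=P[(P[:,2]>np.percentile(P[:,2],10))]
print('z hist',np.percentile(P[:,2],[5,25,50,75,95]))
wd=P[abs(P[:,2]-np.median(P[:,2]))<4]
print('wood top',np.median(wd[:,2]),'x',np.percentile(wd[:,0],[1,99]),'y max',np.percentile(wd[:,1],99.5),'rel TCP',np.percentile(wd[:,1],99.5)-t[1])
for lo,hi in((20,32),(38,47)):
    q=wd[(wd[:,1]>lo)&(wd[:,1]<hi)]; 
    if len(q): print(lo,np.percentile(q[:,0],[1,50,99]),np.median(q[:,2]))
r2=np.zeros(z.shape,bool); r2[95:165,255:390]=1
c=r2&(abs(z-45)<4); C=J[c]; print('cheeks +y',len(C),'y',np.percentile(C[:,1],[2,98]))
for sgn in(-1,1):
    q=C[C[:,0]*sgn>0]; print(sgn,np.percentile(q[:,0],[2,50,98]))
f=z.copy(); r3=np.zeros(z.shape,bool); r3[45:80,275:365]=1; q=J[r3&(abs(z-40)<4)]; print('end stop x',np.percentile(q[:,0],[2,98]),'y',np.percentile(q[:,1],[2,98]))
r3=np.zeros(z.shape,bool); r3[75:105,290:355]=1; q=J[r3&(abs(z-23)<4)]; print('floor x',np.percentile(q[:,0],[2,98]),np.median(q[:,2]))
def atz(u,v,zz):
    o=T[:3,3]; w=T[:3,:3]@[(u-K[0,2])/K[0,0],-(v-K[1,2])/K[1,1],-1]; return jig(o+w*(zz-o[2])/w[2])
print(atz(283,130,45),atz(359,130,45))
```

```text
z hist [129.9 132.4 133.  133.5 134.2]
wood top 133.04235264662765 x [-9.6  9.9] y max 48.06527689260933 rel TCP 74.31627810285832
20 [-9.6  0.3  9.9] 133.13112727280622
38 [-9.5 -0.   9.9] 132.96927619846224
cheeks +y 2298 y [34.5 57.6]
-1 [-28.6 -21.5 -12.7]
1 [12.8 21.6 28.7]
end stop x [-17.3  17.3] y [78.8 85.2]
floor x [-11.  11.] 22.766454926509084
[-20.5  45.8  45. ] [21.1 45.8 45. ]
```

Call:
{"method": "step_arm", "body": {"moves": [{"tx": 0.54,"ty": 0.005,"tz": 0,"ax": 0,"ay": 0,"az": 0},{"tx": 0.54,"ty": 0,"tz": 0,"ax": 0,"ay": 0,"az": 0},{"tx": 0,"ty": 0,"tz": 0.9,"ax": 0,"ay": 0,"az": 0},{"tx": 0,"ty": 0,"tz": 0.9,"ax": 0,"ay": 0,"az": 0},{"tx": 0,"ty": 0,"tz": 0,"ax": 0,"ay": 0,"az": 0}]}}

```text
clock: 17.6
eef_pos: [519.6, -14.8, 85.3]
tcp_rot: [-3.139, 0.001, 1.325]
contact_force: [0.4, -0.4, -2.6]
opening: 0.225
grasp_force: 41.0
```

Run:
```python
from h import *
s=r.sense();print(jig(s['eef_pos']),s['tcp_rot'],s['contact_force'])
```

```text
[-1.24605408  1.85429166 85.2966238 ] [-3.13853416e+00  6.02892912e-04  1.32460350e+00] [ 0.36416955 -0.38517237 -2.57126582]
```

Call:
{"method": "step_arm", "body": {"moves": [{"tx": 0,"ty": 0,"tz": 0,"ax": 0,"ay": 0,"az": 0},{"tx": 0,"ty": 0,"tz": 0,"ax": 0,"ay": 0,"az": 0}]}}

```text
clock: 17.85
eef_pos: [521.4, -15.4, 87.5]
tcp_rot: [3.14, -0.0, 1.324]
contact_force: [0.4, -0.0, -2.2]
opening: 0.225
grasp_force: 41.0
```

Run:
```python
from h import *
s=r.sense();print(jig(s['eef_pos']),s['tcp_rot'],s['contact_force'])
```

```text
[ 0.60748837  1.67148921 87.45686299] [ 3.14003697e+00 -3.39779830e-04  1.32417783e+00] [ 0.37699221 -0.04989016 -2.15196969]
```

Call:
{"method": "step_arm", "body": {"moves": [{"tx": -0.04,"ty": 0,"tz": 0.2,"ax": 0,"ay": 0,"az": 0},{"tx": 0,"ty": 0,"tz": 0.2,"ax": 0,"ay": 0,"az": 0},{"tx": 0,"ty": 0,"tz": 0.2,"ax": 0,"ay": 0,"az": 0},{"tx": 0,"ty": 0,"tz": 0.2,"ax": 0,"ay": 0,"az": 0}]}}

```text
clock: 18.35
eef_pos: [520.3, -16.6, 66.1]
tcp_rot: [-3.141, 0.0, 1.324]
contact_force: [-0.2, -0.3, -2.5]
opening: 0.226
grasp_force: 41.0
```

Call:
{"method": "step_arm", "body": {"moves": [{"tx": 0,"ty": 0,"tz": 0.16,"ax": 0,"ay": 0,"az": 0},{"tx": 0,"ty": 0,"tz": 0.16,"ax": 0,"ay": 0,"az": 0},{"tx": 0,"ty": 0,"tz": 0.1,"ax": 0,"ay": 0,"az": 0},{"tx": 0,"ty": 0,"tz": 0,"ax": 0,"ay": 0,"az": 0}]}}

```text
clock: 18.85
eef_pos: [520.3, -16.5, 55.9]
tcp_rot: [-3.141, 0.0, 1.324]
contact_force: [0.0, 0.6, -2.2]
opening: 0.224
grasp_force: 41.0
```

Run:
```python
from h import *
s=r.sense();print(jig(s['eef_pos']),s['tcp_rot'],s['contact_force'],s['wrist_torque'])
```

```text
[-0.15951434  0.35278964 55.86033706] [-3.14130444e+00  7.47149253e-05  1.32412102e+00] [ 0.04917773  0.5595114  -2.18668171] [0.01930605 0.05083095 0.01321658]
```

Call:
{"method": "step_arm", "body": {"moves": [{"tx": 0,"ty": 0,"tz": 0.06,"ax": 0,"ay": 0,"az": 0},{"tx": 0,"ty": 0,"tz": 0,"ax": 0,"ay": 0,"az": 0}]}}

```text
clock: 19.1
eef_pos: [520.6, -16.5, 54.9]
tcp_rot: [3.141, -0.0, 1.324]
contact_force: [-1.5, -0.6, 2.6]
opening: 0.227
grasp_force: 41.6
```

Seated on the floor (contact felt). I release, rise, then check.

Call:
{"method": "step_arm", "body": {"moves": [{"tx": 0,"ty": 0,"tz": 0,"ax": 0,"ay": 0,"az": 0},{"tx": 0,"ty": 0,"tz": 0,"ax": 0,"ay": 0,"az": 0},{"tx": 0,"ty": 0,"tz": 0,"ax": 0,"ay": 0,"az": 0},{"tx": 0,"ty": 0,"tz": -0.3,"ax": 0,"ay": 0,"az": 0},{"tx": 0,"ty": 0,"tz": -0.7,"ax": 0,"ay": 0,"az": 0}], "gripper": 0.45}}

```text
clock: 19.73
eef_pos: [520.0, -16.5, 79.9]
tcp_rot: [-3.14, 0.0, 1.324]
contact_force: [-0.5, -0.2, 0.1]
opening: 0.45
grasp_force: 0.0
```

Call:
{"method": "step_arm", "body": {"moves": [{"tx": 0,"ty": 0,"tz": -0.96,"ax": 0,"ay": 0,"az": 0},{"tx": 0,"ty": 0,"tz": -0.96,"ax": 0,"ay": 0,"az": 0},{"tx": 0,"ty": 0,"tz": -0.96,"ax": 0,"ay": 0,"az": 0},{"tx": 0,"ty": 0,"tz": -0.96,"ax": 0,"ay": 0,"az": 0},{"tx": 0,"ty": 0,"tz": -0.96,"ax": 0,"ay": 0,"az": 0}]}}

```text
clock: 20.35
eef_pos: [520.5, -16.5, 201.7]
tcp_rot: [3.14, -0.0, 1.324]
contact_force: [-0.6, 0.2, -0.4]
opening: 0.451
grasp_force: 0.0
```

Call:
{"method": "step_arm", "body": {"moves": [{"tx": 0,"ty": 0,"tz": -0.96,"ax": 0,"ay": 0,"az": 0},{"tx": 0.9,"ty": 0,"tz": 0,"ax": 0,"ay": 0,"az": 0},{"tx": 0.9,"ty": 0,"tz": 0,"ax": 0,"ay": 0,"az": 0},{"tx": 0.9,"ty": 0,"tz": 0,"ax": 0,"ay": 0,"az": 0},{"tx": 0,"ty": 0,"tz": 0,"ax": 0,"ay": 0,"az": 0}]}}

```text
clock: 20.98
eef_pos: [537.2, 49.9, 224.8]
tcp_rot: [3.14, -0.001, 1.326]
contact_force: [0.8, -0.4, 0.1]
opening: 0.451
grasp_force: 0.0
```

Run:
```python
from h import *
np.set_printoptions(precision=1,suppress=True)
p,d=snap('wrist'); s=r.sense(); print(s['clock'],jig(s['eef_pos']))
J=jig(cloud('wrist')); z=J[...,2]
m=(abs(J[...,0])<11.2)&(abs(J[...,1])<78)&(d>0)&(d<500)
for lo in(-75,-50,-25,0,25,50,62):
    q=J[m&(J[...,1]>lo)&(J[...,1]<lo+13)]
    if len(q): w=q[(abs(q[:,0])>4)]; print(lo,len(q),'wood z',np.median(w[:,2]),'zmax',np.percentile(q[:,2],97))
e=J[m&(z>50)&(z<66)]; w=J[m&(z>52)&(z<62)]
print('wood y',np.percentile(w[:,1],[.5,99.5]),'x',np.percentile(w[:,0],[1,99]))
cv2.imwrite('pics/w4.png',p[...,::-1])
```

```text
21.025 [ -0.2  68.1 224.5]
-75 229 wood z 56.64574818993492 zmax 58.14924559265713
-50 271 wood z 56.59562137413545 zmax 77.3665342150141
-25 293 wood z 56.69155681667269 zmax 77.06998477651916
0 316 wood z 56.510216007818485 zmax 77.16419659478049
25 340 wood z 56.411199253986126 zmax 76.91117931050633
50 374 wood z 56.4710110093674 zmax 58.12961331192317
62 468 wood z 55.873692640302835 zmax 57.877115007946536
wood y [-73.2  74.4] x [-9.3 10.3]
```

View pics/w4.png

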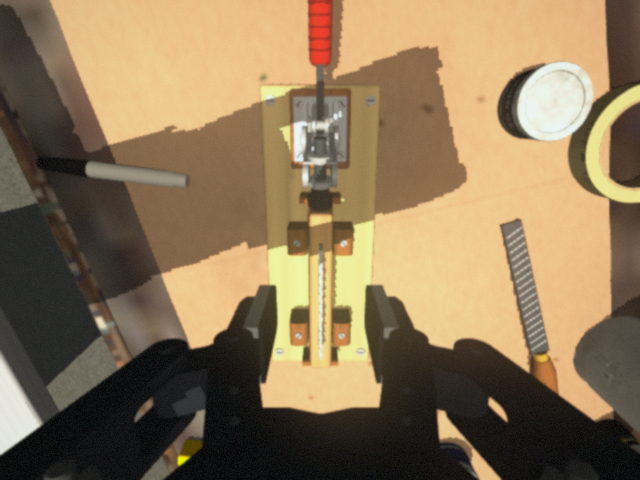

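Wrist view: the scraper sits in the slot between the cheeks, wood top at 56.6 (home = 57), centred between the stops. The handle lies out at (320,40). I move to grip it.

Call:
{"method": "step_arm", "body": {"moves": [{"tx": 0.9,"ty": 0,"tz": 0,"ax": 0,"ay": 0,"az": 0},{"tx": 0.9,"ty": 0,"tz": 0,"ax": 0,"ay": 0,"az": 0},{"tx": 0.9,"ty": 0,"tz": 0,"ax": 0,"ay": 0,"az": 0},{"tx": 0.9,"ty": 0,"tz": 0,"ax": 0,"ay": 0,"az": 0},{"tx": 0.9,"ty": 0,"tz": 0,"ax": 0,"ay": 0,"az": 0}]}}

```text
clock: 21.65
eef_pos: [564.7, 159.2, 223.6]
tcp_rot: [3.142, 0.0, 1.324]
contact_force: [-1.0, -0.5, -0.5]
opening: 0.451
grasp_force: 0.0
```

Call:
{"method": "step_arm", "body": {"moves": [{"tx": 0.9,"ty": 0,"tz": 0,"ax": 0,"ay": 0,"az": 0},{"tx": 0.88,"ty": 0,"tz": 0,"ax": 0,"ay": 0,"az": 0},{"tx": 0,"ty": 0,"tz": 0.8,"ax": 0,"ay": 0,"az": 0},{"tx": 0,"ty": 0,"tz": 1,"ax": 0,"ay": 0,"az": 0},{"tx": 0,"ty": 0,"tz": 1,"ax": 0,"ay": 0,"az": 0}]}}

```text
clock: 22.28
eef_pos: [575.5, 202.1, 152.8]
tcp_rot: [3.141, -0.0, 1.325]
contact_force: [-0.1, 0.0, -0.2]
opening: 0.449
grasp_force: 0.0
```

Call:
{"method": "step_arm", "body": {"moves": [{"tx": 0,"ty": 0,"tz": 1,"ax": 0,"ay": 0,"az": 0},{"tx": 0,"ty": 0,"tz": 1,"ax": 0,"ay": 0,"az": 0},{"tx": 0,"ty": 0,"tz": 0.8,"ax": 0,"ay": 0,"az": 0},{"tx": 0,"ty": 0,"tz": 0.4,"ax": 0,"ay": 0,"az": 0},{"tx": 0,"ty": 0,"tz": 0,"ax": 0,"ay": 0,"az": 0}]}}

```text
clock: 22.9
eef_pos: [575.1, 201.3, 73.1]
tcp_rot: [-3.141, 0.001, 1.324]
contact_force: [0.1, -0.4, -1.0]
opening: 0.449
grasp_force: 0.0
```

Call:
{"method": "step_arm", "body": {"moves": [{"tx": 0,"ty": 0,"tz": 0,"ax": 0,"ay": 0,"az": 0},{"tx": 0,"ty": 0,"tz": 0,"ax": 0,"ay": 0,"az": 0},{"tx": 0,"ty": 0,"tz": 0,"ax": 0,"ay": 0,"az": 0},{"tx": 0,"ty": 0,"tz": 0,"ax": 0,"ay": 0,"az": 0}], "gripper": 0, "newtons": 30}}

```text
clock: 23.4
eef_pos: [575.0, 201.6, 74.4]
tcp_rot: [-3.141, -0.001, 1.324]
contact_force: [-4.4, 3.2, 5.7]
opening: 0.18
grasp_force: 32.5
```

Run:
```python
from h import *
s=r.sense();print(jig(s['eef_pos']),s['tcp_rot'],s['contact_force'],s['clock'])
```

```text
[ -0.49919573 225.21914243  74.44659946] [-3.14136924e+00 -6.10630972e-04  1.32394945e+00] [-4.42947076  3.15829818  5.70452917] 23.4
```

Call:
{"method": "step_arm", "body": {"moves": [{"tx": -0.18,"ty": 0,"tz": -0.39,"ax": 0,"ay": 0,"az": 0},{"tx": -0.25,"ty": 0,"tz": -0.4,"ax": 0,"ay": 0,"az": 0},{"tx": -0.35,"ty": 0,"tz": -0.41,"ax": 0,"ay": 0,"az": 0},{"tx": -0.4,"ty": 0,"tz": -0.36,"ax": 0,"ay": 0,"az": 0}]}}

```text
clock: 23.9
eef_pos: [567.6, 172.7, 113.3]
tcp_rot: [-3.141, -0.001, 1.324]
contact_force: [-1.9, 3.2, -5.9]
opening: 0.18
grasp_force: 32.4
```

Call:
{"method": "step_arm", "body": {"moves": [{"tx": -0.45,"ty": 0,"tz": -0.29,"ax": 0,"ay": 0,"az": 0},{"tx": -0.49,"ty": 0,"tz": -0.22,"ax": 0,"ay": 0,"az": 0},{"tx": -0.52,"ty": 0,"tz": -0.15,"ax": 0,"ay": 0,"az": 0},{"tx": 0,"ty": 0,"tz": 0,"ax": 0,"ay": 0,"az": 0}]}}

```text
clock: 24.4
eef_pos: [558.6, 136.6, 130.1]
tcp_rot: [-3.141, -0.0, 1.323]
contact_force: [-4.4, 1.4, 5.6]
opening: 0.176
grasp_force: 34.2
```

Run:
```python
from h import *
s=r.sense();j=jig(s['eef_pos']);print(j,s['tcp_rot'],s['contact_force'],np.arctan2(j[1]-139,j[2]-45),np.hypot(j[1]-139,j[2]-45))
```

```text
[ -0.44756948 158.1588906  130.0682071 ] [-3.14133903e+00 -2.06343357e-04  1.32318434e+00] [-4.38737495  1.38279946  5.60497239] 0.22152191851159378 87.19898479162394
```

Call:
{"method": "step_arm", "body": {"moves": [{"tx": -0.28,"ty": 0,"tz": -0.04,"ax": 0,"ay": 0,"az": 0},{"tx": -0.28,"ty": 0,"tz": -0.03,"ax": 0,"ay": 0,"az": 0},{"tx": -0.2,"ty": 0,"tz": 0,"ax": 0,"ay": 0,"az": 0},{"tx": 0,"ty": 0,"tz": 0,"ax": 0,"ay": 0,"az": 0}]}}

```text
clock: 24.9
eef_pos: [554.2, 118.7, 131.7]
tcp_rot: [-3.141, -0.001, 1.323]
contact_force: [-5.2, 4.5, 4.2]
opening: 0.179
grasp_force: 34.1
```

Run:
```python
from h import *
s=r.sense();j=jig(s['eef_pos']);print(j,s['contact_force'],jig(s['contact_force']+O),np.arctan2(j[1]-139,j[2]-45))
```

```text
[ -0.42253158 139.76048309 131.66669403] [-5.21119291  4.53125291  4.20783841] [-6.16090834  3.11961421  4.20783841] 0.008774576924390244
```

Near zero. I push on to the stop until the force rises.

Call:
{"method": "step_arm", "body": {"moves": [{"tx": -0.08,"ty": 0,"tz": 0,"ax": 0,"ay": 0,"az": 0},{"tx": -0.06,"ty": 0,"tz": 0,"ax": 0,"ay": 0,"az": 0},{"tx": 0,"ty": 0,"tz": 0,"ax": 0,"ay": 0,"az": 0}]}}

```text
clock: 25.28
eef_pos: [553.4, 115.6, 131.6]
tcp_rot: [-3.141, -0.001, 1.324]
contact_force: [-4.6, 3.9, 2.7]
opening: 0.181
grasp_force: 34.0
```

Run:
```python
from h import *
s=r.sense();j=jig(s['eef_pos']);print(j,s['contact_force'],jig(s['contact_force']+O),np.arctan2(j[1]-139,j[2]-45))
```

```text
[ -0.40428823 136.49718244 131.61558698] [-4.62140891  3.89782541  2.68579003] [-5.43415357  2.64961095  2.68579003] -0.028887656481185367
```

Call:
{"method": "step_arm", "body": {"moves": [{"tx": -0.08,"ty": 0,"tz": 0,"ax": 0,"ay": 0,"az": 0},{"tx": -0.08,"ty": 0,"tz": 0,"ax": 0,"ay": 0,"az": 0},{"tx": 0,"ty": 0,"tz": 0,"ax": 0,"ay": 0,"az": 0}]}}

```text
clock: 25.65
eef_pos: [552.6, 112.6, 131.5]
tcp_rot: [3.142, -0.002, 1.323]
contact_force: [-2.0, 10.7, 0.4]
opening: 0.185
grasp_force: 33.6
```

Run:
```python
from h import *
s=r.sense();j=jig(s['eef_pos']);print(j,jig(s['contact_force']+O),np.arctan2(j[1]-139,j[2]-45))
```

```text
[ -0.39690556 133.47549645 131.50865701] [-4.6078593  9.9216819  0.3883438] -0.06377410160931239
```

Call:
{"method": "step_arm", "body": {"moves": [{"tx": -0.08,"ty": 0,"tz": 0,"ax": 0,"ay": 0,"az": 0},{"tx": -0.06,"ty": 0,"tz": 0,"ax": 0,"ay": 0,"az": 0},{"tx": 0,"ty": 0,"tz": 0,"ax": 0,"ay": 0,"az": 0}]}}

```text
clock: 26.02
eef_pos: [552.6, 112.2, 131.5]
tcp_rot: [3.141, -0.007, 1.322]
contact_force: [-0.9, 28.8, -5.3]
opening: 0.184
grasp_force: 32.7
```

Run:
```python
from h import *
s=r.sense();j=jig(s['eef_pos']);print(j,jig(s['contact_force']+O),np.arctan2(j[1]-139,j[2]-45))
p,d=snap('wrist'); J=jig(cloud('wrist')); f=p.astype(int)
red=(f[...,0]>2.2*f[...,1])&(f[...,0]>2.2*f[...,2])&(f[...,0]>60)&(d>0)&(abs(J[...,0])<12)&(J[...,2]>80)&(J[...,2]<170)&(abs(J[...,1]-139)<50)
q=J[red]; print(len(q),np.percentile(q,[2,50,98],axis=0).round(1))
```

```text
[ -0.35259715 133.05638404 131.54490755] [-7.93985336 27.65111605 -5.2970083 ] -0.06856900261343003
3079 [[ -7.3 134.1 108.4]
 [ -0.8 144.5 149.2]
 [  7.1 146.6 153.3]]
```

The handle is hard on its stop: 28 N, with its outer face at y = 146.5, meaning upright. I release and rise clear.

Call:
{"method": "step_arm", "body": {"moves": [{"tx": 0.1,"ty": 0,"tz": 0,"ax": 0,"ay": 0,"az": 0},{"tx": 0,"ty": 0,"tz": 0,"ax": 0,"ay": 0,"az": 0},{"tx": 0,"ty": 0,"tz": 0,"ax": 0,"ay": 0,"az": 0},{"tx": 0,"ty": 0,"tz": 0,"ax": 0,"ay": 0,"az": 0}], "gripper": 0.5}}

```text
clock: 26.58
eef_pos: [552.5, 110.1, 130.9]
tcp_rot: [3.141, 0.0, 1.324]
contact_force: [-0.5, -0.6, 1.3]
opening: 0.504
grasp_force: 0.0
```

Call:
{"method": "step_arm", "body": {"moves": [{"tx": 0,"ty": 0,"tz": -0.8,"ax": 0,"ay": 0,"az": 0},{"tx": 0,"ty": 0,"tz": -0.96,"ax": 0,"ay": 0,"az": 0},{"tx": 0,"ty": 0,"tz": -0.96,"ax": 0,"ay": 0,"az": 0},{"tx": 0,"ty": 0,"tz": -0.96,"ax": 0,"ay": 0,"az": 0},{"tx": 0,"ty": 0,"tz": -0.96,"ax": 0,"ay": 0,"az": 0}]}}

```text
clock: 27.2
eef_pos: [552.3, 110.2, 247.6]
tcp_rot: [3.142, 0.0, 1.324]
contact_force: [-0.1, 0.4, -0.1]
opening: 0.499
grasp_force: 0.0
```

Call:
{"method": "step_arm", "body": {"moves": [{"tx": -0.9,"ty": 0,"tz": 0,"ax": 0,"ay": 0,"az": 0},{"tx": -0.9,"ty": 0,"tz": 0,"ax": 0,"ay": 0,"az": 0},{"tx": 0,"ty": 0,"tz": 0,"ax": 0,"ay": 0,"az": 0},{"tx": 0,"ty": 0,"tz": 0,"ax": 0,"ay": 0,"az": 0}]}}

```text
clock: 27.7
eef_pos: [541.1, 66.5, 246.2]
tcp_rot: [-3.141, 0.0, 1.323]
contact_force: [-0.8, -0.0, -0.3]
opening: 0.5
grasp_force: 0.0
```

Run:
```python
from h import *
np.set_printoptions(precision=1,suppress=True)
p,d=snap('wrist'); s=r.sense(); print(s['clock'],jig(s['eef_pos']))
J=jig(cloud('wrist')); f=p.astype(int); z=J[...,2]
red=(f[...,0]>2.2*f[...,1])&(f[...,0]>2.2*f[...,2])&(f[...,0]>60)&(d>0)&(abs(J[...,0])<12)&(z>145)&(z<160)&(abs(J[...,1]-139)<50)
q=J[red]; print('handle top',len(q),np.percentile(q,[2,50,98],axis=0))
m=(abs(J[...,0])<11.2)&(abs(J[...,0])>4)&(d>0)&(d<500)
for lo in(-72,-40,0,30,45): 
    q=J[m&(J[...,1]>lo)&(J[...,1]<lo+10)]; print(lo,len(q),np.median(q[:,2]))
q=J[m&(abs(z-57)<3)&(abs(J[...,1])<79)]; print('wood y',np.percentile(q[:,1],[.5,99.5]))
a,_=snap('scene'); b=cv2.resize(a[190:300,215:345],(591,500),interpolation=2)[:,:450]
cv2.imwrite('pics/f.png',np.hstack([cv2.resize(p[:430,220:480],(302,500)),b])[...,::-1])
```

```text
27.75 [ -0.2  86.3 246.3]
handle top 482 [[ -6.6 133.4 149.2]
 [ -0.7 139.5 151.8]
 [  5.7 145.4 153.5]]
-72 107 56.7161881164206
-40 117 56.51940578742665
0 134 56.66326609822681
30 139 56.63460599808218
45 40 56.78331946465099
wood y [-73.1  74.1]
```

View pics/f.png

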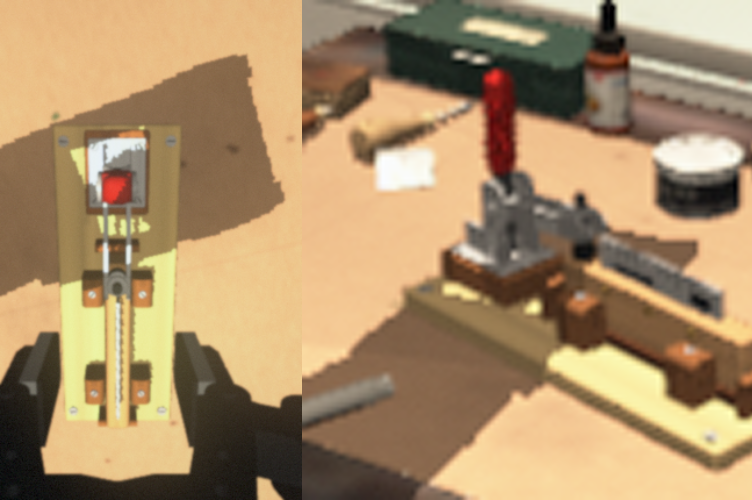

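The crops show the red handle upright (top at y = 139.5, i.e. angle 0), the rubber tip on the wooden ear, the scraper fully home and the gripper clear.

```bash
python3 -c "
from rig import workorder
print(workorder.sign_off())"
```

```text
the job is handed in; nothing more can be done
None
```

The scraper is loaded edge up and fully home in the jig's slot, clamped with the red handle back on its stop; I touched none of the other things, and the job was handed in at about 28 s of the 72 s allowed (the sign-off gave no verdict).

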